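Knock a jammed ball out of a bottle neck

TASK

A steel ball is jammed in the neck of the square bottle that lies on its side, because the collar at its rim has slipped downward. Pick the bottle up, tip it neck down and tap the underside of its rim on the tray's raised steel knock bar, mouth over the tray, until the ball drops into the tray, then lay the bottle back down on the table beside the tray, on its side.

Things in the scene. Friction and masses are not known exactly. Their poses are not given: they have to be found in the camera images.
- bottle_mid (a point): Centre of the body of the square grey metal bottle that lies on its flat side: body 64 mm long (x) by 48 by 48 mm, 0.2 kg; this point is 24 mm over the table. x points along the round neck (25 mm across, 18 mm long) to the mouth, z up as it lies. Tip it neck down by 20 to 40 degrees to tap. The taller, black-capped square bottle that stands is not to be used.
- rim (a point): Centre of the collar that forms the rim: a round steel ring 31 mm across, 12 mm long, hole 18 mm. Axes as the bottle's. It has slipped 6 to 7 mm down, toward the bottle's underside (-z): in line with the neck it would be 57 mm from bottle_mid along x at z = 0. It slides along z with 3 N friction and stays put; tapped up from below to within 3 mm of in line (where it stops), it lets the ball out.
- bar_top (a point): Middle of the top face of the knock bar, 50 mm above the table: a steel bar 14 mm thick (x) and 120 mm long (y) across one end of the tray. x is level and points from the bar over the tray. Bar and tray are fixed to the table. Two small flat feet reach 33 mm behind the bar.
- ball_center (a point): Centre of the steel ball, 14 mm across, 22 g; at first inside the bottle's neck behind the collar, at last in the tray.
- knock_tray: The open grey tray with its knock bar, one fixed piece. Origin on the table under the middle of the bar, axes as the bar's; the tray's floor (3 mm thick) reaches from x = 7 to 127 mm, y = -57 to 57 mm; its walls are 34 mm high.

How it is judged:
On the way, in this order (a step that is already met when the one before it is completed fails the run):
1. the bottle is lifted and tipped neck down by more than 10 degrees (height (world z) of bottle_mid above 0.06 m and angle between bottle_mid's own x axis and vertical above 1.745 rad), for 0.1 s.
2. the bottle, tipped neck down, is tapped on the knock bar with more than 2 N while the ball is still inside it (contact force between bottle and knock_tray above 2 N and angle between bottle_mid's own x axis and vertical above 1.745 rad and distance between ball_center and bottle_mid below 0.075 m).
At the end, for the whole second after the job is handed in: The ball lies on the tray's floor, and the bottle lies on its side on the table outside the tray (level within 11 degrees, its middle 18 to 26 mm high), released and at rest (x of ball_center in the frame of knock_tray between 0.005 and 0.127 m and y of ball_center in the frame of knock_tray between -0.057 and 0.057 m and height (world z) of ball_center below 0.02 m and height (world z) of bottle_mid between 0.018 and 0.026 m and angle between bottle_mid's own x axis and vertical between 1.37 and 1.77 rad and linear speed of bottle below 0.03 m/s); the robot touches nothing.
It also fails if it takes over 42 s, if anything falls off the work surface, if the arm or the gripper's body presses on something with over 40 N, if the wrist force passes 120 N, or if a joint passes its speed limit or range.

ROBOT

A 6-joint arm with a two-finger parallel gripper is mounted at the origin on a cart in front of the work surface, level with it; the furniture and walls round the work are solid. World frame = base frame: x ahead of the robot, y to its left, z up, the work surface at z = 0. Lengths are in m, angles in rad, forces in N, time in s.
With the tool pointing down it reaches from about 0.25 to 0.775 m from the base axis. Payload 8.9 kg.
Tool frame: the origin (TCP) lies between the finger pads; the fingertips stand 17 mm ahead of it and the grasp point (between the pads) lies 2 mm behind it; z points along the fingers, y is the line along which they close (so a half turn about z gives the same grasp; the last joint's range is limited). The gripper opens to 85 mm and grips with 20 to 120 N. Pads are 22 mm wide; open, the fingers measure 114 mm over their backs; the gripper's body (76 mm by 85 mm) begins 54 mm behind the grasp point. The pads swing forward as they close: fully open they stand 13 mm farther back than shut.
Start: joints at [1.085, 0.291, -0.153, 1.127, 0, 1.431], TCP at [0.178, 0.494, 0.248] pointing down, gripper open.
Joint ranges: [-2.52, 2.52], [-0.91, 1.74], [-1.3, 1.37], [-1.96, 2.02], [-1.52, 1.47], [-3.14, 3.14]. Speed limits (rad/s): [2.22, 2.22, 2.79, 3.14, 3.14, 3.14].

INTERFACE

Orientations are given as a unit quaternion [w, x, y, z].
In Python, from bench import r gives the robot as it stands.
- The arm moves only by the tool play_rows, never from a script. Its arguments are lists of equal length, an entry for each row: "dp": the shift along the tool's x, y, z in m, a list of three; "dr": the turn, a rotation vector about the tool's x, y, z in rad, a list of three; "jaw": the opening in per cent of the stroke, from 0 (shut) to 100 (fully open). A call has 1 to 20 rows; each row is the pose to reach, as a shift and turn from the pose commanded when the call began, along the tool's axes at that moment; what a row does not reach only later rows make up. A row lasts 1/10 s, in which the tool goes at most 50 mm and 8.59 degrees, less where a joint would pass 70% of its speed; a pose out of reach is approached as far as the arm can. A call with a gripper value outside its range is refused whole. The fingers move at their own pace and stop on an object; the grip force is fixed at half the most. Time passes only in rows, so rows that repeat a pose let the fingers close. It gives the time, the measured TCP pose, the force, the opening and the grip force at its end, in the units of the state.
- r.observe(): the state, without advancing time (a new reading comes with each control period).
- r.read_camera(name): name is "side" or "top"; returns a dict with "image" (480x640x3 uint8, blue, green, red), "depth" (480x640 float32, m along the optical axis (not along the pixel's ray), 0 where there is no reading), "mtx" (3x3 intrinsics, pixels), "k1" (the pictures are not rectified: a ray, as slopes to the right and down, at radius r is drawn at 1 + k1 r^2 times it, then the intrinsics apply), "position" and "rotation" of the camera in the world. Camera axes: x right, y up, looking along -z (the intrinsics and any distortion apply to the point x, -y, -z); pixel columns grow to the right and rows downward; lengths in m; the calibration is good to about 2 mm. A picture is of the moment at which its call begins.
- r.hand_in(): hands the job in; it is judged then, once.
The state is a dict: "t": time; "joint_pos": joint angles; "qd": joint speeds; "tau": joint torques, N m; "tool_pos": TCP position; "tcp_rot": TCP orientation; "force": force on the tool from outside, world axes, zero at the start; "moment": the same for the moment, N m; "width": finger opening in m; "finger_force": force on a finger pad.
Only numpy, scipy, OpenCV 4.12 (cv2) and the standard library are available. Lean on these libraries where they do the work, as an engineer would, in place of code of your own. Each camera call takes 0.05 s, during which the arm holds its last target. There are 200 camera calls.

## Working session

There is one attempt and no reset: what is moved stays moved. The work goes in short steps, Python scripts to look and compute and a tool call to move; the robot and the scene stay as the last step left them, time stands still between calls to the robot, and variables do not carry over. Pictures are saved under pics/ and viewed, at most 10 in all, crops included, and the job is handed in when it is done.

Besides the shell and the picture viewer there is one more tool, called after "Call:" by a JSON object that holds its "api" and its "payload". play_rows: Moves the arm, as the interface text tells. Its arguments: {"type":"object","properties":{"dp":{"type":"array","items":{"type":"array","items":{"type":"number"}}},"dr":{"type":"array","items":{"type":"array","items":{"type":"number"}}},"jaw":{"type":"array","items":{"type":"number"}}},"required":["dp","dr","jaw"]}

```bash
mkdir -p pics; ls; python3 - <<'E'
from bench import r
import cv2,numpy as np
o=r.observe();print({k:np.round(v,3) for k,v in o.items()})
for n in("top","side"):
    c=r.read_camera(n);cv2.imwrite(f"pics/{n}0.png",c["image"]);print(n,c["mtx"].tolist(),c["k1"],c["position"],c["rotation"])
    np.savez(f"{n}0.npz",**c)
E
```

```text
pics
{'t': np.float64(0.0), 'joint_pos': array([ 1.085,  0.291, -0.154,  1.127,  0.   ,  1.432]), 'qd': array([ 0.001,  0.002, -0.   , -0.   , -0.001, -0.003]), 'tau': array([-0.0000e+00, -5.3714e+01,  3.3137e+01,  1.6000e-02, -0.0000e+00,
       -0.0000e+00]), 'tool_pos': array([0.178, 0.493, 0.248]), 'tcp_rot': array([-0.   ,  0.173,  0.985, -0.001]), 'force': array([-0.483,  0.085,  0.046]), 'moment': array([ 0.016, -0.025, -0.045]), 'finger_force': np.float64(0.0), 'width': np.float64(0.085)}
top [[496.94985275137736, 0.0, 320.87289257007023], [0.0, 496.94985275137736, 238.5524875528978], [0.0, 0.0, 1.0]] -0.11091628191972647 [0.34588909 0.12822558 0.88309495] [-0.67388887 -0.06905815  0.07852348  0.73139513]
side [[448.01501586451866, 0.0, 321.4776283803371], [0.0, 448.01501586451866, 236.35333263196054], [0.0, 0.0, 1.0]] 0.016929299527615474 [ 0.33237728 -0.59703165  0.50488415] [ 0.86607018  0.4873839  -0.06439573 -0.09073356]
```

View pics/top0.png

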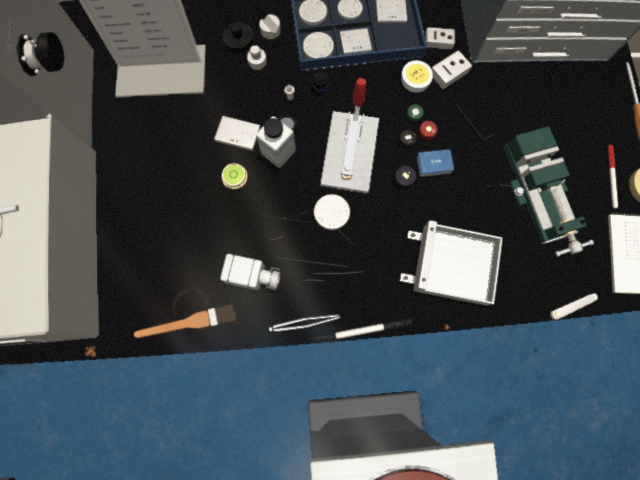

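View pics/side0.png

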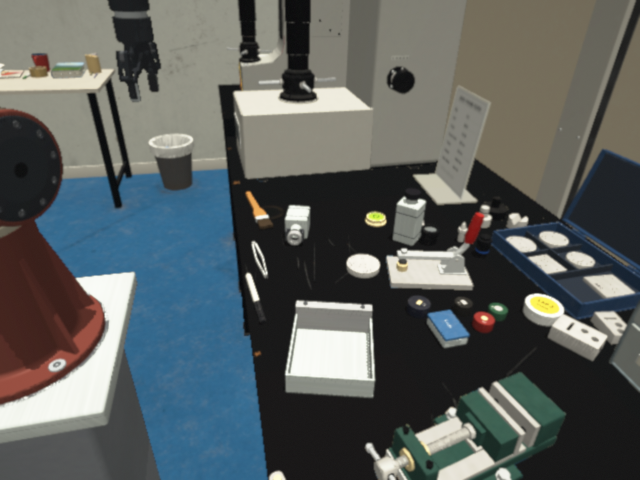

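The top view shows the bottle body around (241,272) with its neck pointing right to about (272,278). The tray's bar is near (425,255), with the tray to its right. The side view confirms this: bottle at (297,223), tray at (333,350). Next I'll measure both using the known heights.

```bash
cat > h.py <<'E'
import numpy as np,cv2
from scipy.spatial.transform import Rotation as R
def rot(q): return R.from_quat(np.r_[q[1:],q[0]])
def rays(c,uv):
    uv=np.asarray(uv,float).reshape(-1,2);m=c["mtx"]
    d=(uv-[m[0,2],m[1,2]])/[m[0,0],m[1,1]];rd=np.hypot(*d.T);r=rd.copy()
    for _ in range(20): r=rd/(1+float(c["k1"])*r*r)
    s=d*(r/np.maximum(rd,1e-9))[:,None]
    return rot(c["rotation"]).apply(np.c_[s[:,0],-s[:,1],-np.ones(len(s))])
def plane(c,uv,z):
    d=rays(c,uv);p=np.asarray(c["position"]);return p+d*((z-p[2])/d[:,2])[:,None]
def depthpts(c,uv):
    uv=np.asarray(uv,int).reshape(-1,2);return np.asarray(c["position"])+rays(c,uv)*c["depth"][uv[:,1],uv[:,0]][:,None]
def proj(c,P):
    q=rot(c["rotation"]).inv().apply(np.atleast_2d(P)-c["position"]);s=np.c_[q[:,0],-q[:,1]]/-q[:,2:]
    s=s*(1+float(c["k1"])*(s**2).sum(1))[:,None];m=c["mtx"];return s*[m[0,0],m[1,1]]+[m[0,2],m[1,2]]
E
python3 - <<'E'
from h import *
c=np.load("top0.npz");np.set_printoptions(precision=4,suppress=True)
def reg(u0,u1,v0,v1):
    g=np.stack(np.meshgrid(np.arange(u0,u1),np.arange(v0,v1)),-1).reshape(-1,2);return g,depthpts(c,g)
for nm,box,(a,b) in(("bottle",(212,290,245,300),(.04,.056)),("bar",(395,445,215,310),(.043,.057))):
    g,P=reg(*box);k=(P[:,2]>a)&(P[:,2]<b);Q=P[k]
    print(nm,k.sum(),np.median(Q[:,2]),Q.min(0),Q.max(0))
    print(cv2.minAreaRect((Q[:,:2]*1000).astype(np.float32)))
g,P=reg(240,300,255,300);k=(P[:,2]>.015);print("neck",P[k][:,1].min())
im=c["image"]
a=cv2.resize(im[240:310,205:300],None,fx=6,fy=6,interpolation=cv2.INTER_CUBIC)
b=cv2.resize(im[210:315,390:515],None,fx=4,fy=4,interpolation=cv2.INTER_CUBIC)[:, :]
cv2.imwrite("pics/bot.png",a);cv2.imwrite("pics/tray.png",b)
E
```

```text
bottle 1049 0.04812172676444415 [0.4486 0.2151 0.0401] [0.5086 0.2872 0.0524]
((479.1709899902344, 249.75503540039062), (65.13125610351562, 48.941219329833984), 72.0072021484375)
bar 602 0.050179045703483915 [ 0.421  -0.0923  0.0432] [ 0.5398 -0.0474  0.0545]
((480.39105224609375, -70.32023620605469), (15.135252952575684, 120.83140563964844), 73.76378631591797)
neck 0.12822558388653257
```

View pics/bot.png

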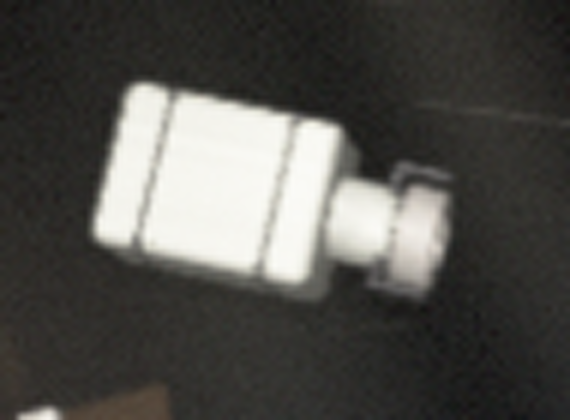

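View pics/tray.png

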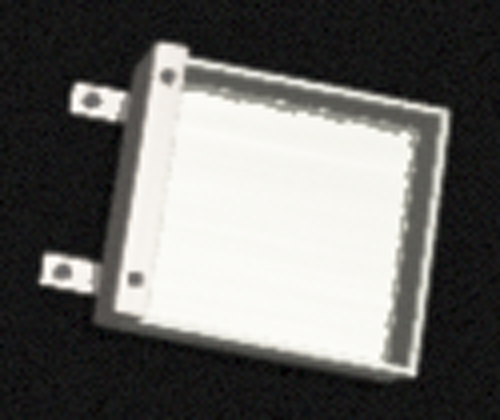

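```bash
cat >> h.py <<'E'
B=np.array([.4792,.2498]);BY=-108.;K=np.array([.4804,-.0703]);KY=-106.2
def Rt(yaw,tip):  # tool x along bottle x, pointing down, neck tipped down
    return R.from_euler("z",yaw,degrees=True)*R.from_euler("y",tip,degrees=True)*R.from_euler("x",180,degrees=True)
def go(o,p,yaw,tip):
    T=rot(o["tcp_rot"]);return np.round(T.inv().apply(np.asarray(p)-o["tool_pos"]),4),np.round((T.inv()*Rt(yaw,tip)).as_rotvec(),4)
E
python3 - <<'E'
from h import *
from bench import r
o=r.observe()
print(go(o,[*B,.13],BY,0))
E
```

```text
(array([-0.3658, -0.1267,  0.1179]), array([-8.0000e-04, -1.1000e-03, -1.6034e+00]))
```

Call:
{"api": "play_rows", "payload": {"dp": [[-0.366,-0.127,0.118],[-0.366,-0.127,0.118],[-0.366,-0.127,0.118],[-0.366,-0.127,0.118],[-0.366,-0.127,0.118],[-0.366,-0.127,0.118],[-0.366,-0.127,0.118],[-0.366,-0.127,0.118],[-0.366,-0.127,0.118],[-0.366,-0.127,0.118],[-0.366,-0.127,0.118],[-0.366,-0.127,0.118],[-0.366,-0.127,0.118],[-0.366,-0.127,0.118]], "dr": [[0,0,-1.603],[0,0,-1.603],[0,0,-1.603],[0,0,-1.603],[0,0,-1.603],[0,0,-1.603],[0,0,-1.603],[0,0,-1.603],[0,0,-1.603],[0,0,-1.603],[0,0,-1.603],[0,0,-1.603],[0,0,-1.603],[0,0,-1.603]], "jaw": [100,100,100,100,100,100,100,100,100,100,100,100,100,100]}}

```text
t: 1.5
tool_pos: [0.4793, 0.2499, 0.1301]
tcp_rot: [-0.0, -0.587, 0.81, 0.0]
force: [-0.4, 0.6, 0.5]
width: 0.0852
finger_force: 0.0
```

```bash
python3 - <<'E'
from h import *
from bench import r
o=r.observe()
print(o["t"],o["joint_pos"],o["tool_pos"],go(o,[*B,.022],BY,0))
E
```

```text
1.5 [ 3.45288512e-01  4.15159417e-01 -3.00754290e-01  8.55271829e-01
 -3.00135881e-05 -9.08755463e-01] [0.47933057 0.24987722 0.13012244] (array([1.000e-04, 1.000e-04, 1.081e-01]), array([ 0.0003, -0.0003, -0.0026]))
```

Call:
{"api": "play_rows", "payload": {"dp": [[0,0,0.035],[0,0,0.07],[0,0,0.095],[0,0,0.108],[0,0,0.108],[0,0,0.108],[0,0,0.108],[0,0,0.108],[0,0,0.108],[0,0,0.108],[0,0,0.108],[0,0,0.108],[0,0,0.108],[0,0,0.108]], "dr": [[0,0,0],[0,0,0],[0,0,0],[0,0,0],[0,0,0],[0,0,0],[0,0,0],[0,0,0],[0,0,0],[0,0,0],[0,0,0],[0,0,0],[0,0,0],[0,0,0]], "jaw": [100,100,100,100,100,0,0,0,0,0,0,0,0,0]}}

```text
t: 2.9
tool_pos: [0.4805, 0.2503, 0.0238]
tcp_rot: [0.001, -0.588, 0.809, -0.0]
force: [-0.1, -0.8, 6.2]
width: 0.0476
finger_force: 61.5
```

Call:
{"api": "play_rows", "payload": {"dp": [[0,0,-0.01],[0,0,-0.03],[0,0,-0.06],[0,0,-0.09],[0,0,-0.12],[0,0,-0.13],[0,0,-0.13]], "dr": [[0,0,0],[0,0,0],[0,0,0],[0,0,0],[0,0,0],[0,0,0],[0,0,0]], "jaw": [0,0,0,0,0,0,0]}}

```text
t: 3.6
tool_pos: [0.4804, 0.2503, 0.154]
tcp_rot: [0.002, -0.588, 0.809, -0.0]
force: [-0.7, 0.3, -1.7]
width: 0.0472
finger_force: 61.8
```

```bash
cat >> h.py <<'E'
def tap(xc,z,tip,dx=.0009):  # TCP so that corner of slipped collar is at bar x=xc, mid at height z
    t=np.radians(tip);u=np.array([np.cos(np.radians(KY)),np.sin(np.radians(KY))])
    h=xc-(.063*np.cos(t)-.022*np.sin(t))-dx*np.cos(t)
    return np.r_[K+h*u,z+dx*np.sin(t)]
E
python3 - <<'E'
from h import *
from bench import r
o=r.observe()
print(o["t"],o["joint_pos"],o["tool_pos"],o["force"],o["width"]);p=tap(.009,.125,30);print(p,go(o,p,KY,30))
c=r.read_camera("side");cv2.imwrite("pics/s1.png",c["image"][100:340,180:500].repeat(2,0).repeat(2,1))
E
```

```text
3.6 [ 3.45286136e-01  3.90432214e-01 -2.69054229e-01  9.07951882e-01
  4.31742108e-06 -9.10927976e-01] [0.48044586 0.25028823 0.1540168 ] [-0.72271424  0.26127048 -1.69723736] 0.04724654529322561
[ 0.49025927 -0.03636416  0.12545   ] (array([ 0.2696, -0.098 ,  0.0283]), array([-0.011 , -0.5215, -0.0304]))
```

View pics/s1.png

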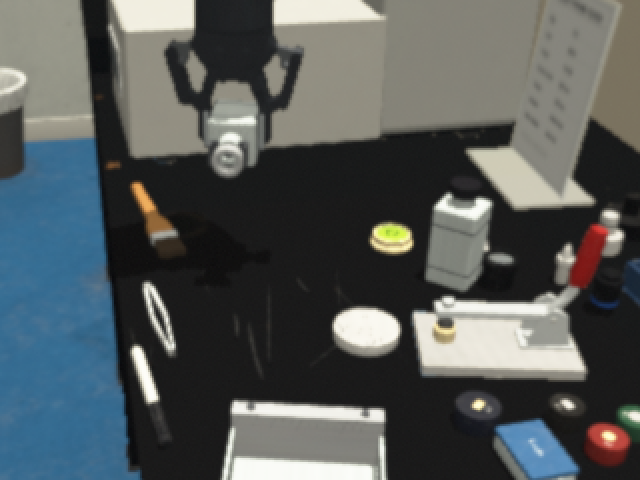

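The bottle is held level in the gripper, and the slipped collar is visible at crop pixel (228,160). Next I'll move over the bar and tip it 30°.

Call:
{"api": "play_rows", "payload": {"dp": [[0.04,-0.014,0],[0.08,-0.028,0],[0.12,-0.042,0.005],[0.16,-0.056,0.01],[0.2,-0.07,0.015],[0.24,-0.086,0.02],[0.26,-0.094,0.025],[0.27,-0.098,0.028],[0.27,-0.098,0.028],[0.27,-0.098,0.028]], "dr": [[0,-0.08,0],[0,-0.16,-0.01],[0,-0.24,-0.015],[0,-0.32,-0.02],[0,-0.4,-0.025],[0,-0.48,-0.03],[-0.011,-0.521,-0.03],[-0.011,-0.521,-0.03],[-0.011,-0.521,-0.03],[-0.011,-0.521,-0.03]], "jaw": [0,0,0,0,0,0,0,0,0,0]}}

```text
t: 4.65
tool_pos: [0.4885, -0.0358, 0.1239]
tcp_rot: [0.205, -0.58, 0.773, 0.156]
force: [0.0, 0.3, -1.8]
width: 0.0476
finger_force: 62.1
```

```bash
python3 - <<'E'
from h import *
from bench import r
o=r.observe()
print(o["t"],o["joint_pos"],o["tool_pos"],o["force"],o["width"]);
for z in(.1,.085):print(go(o,tap(.009,z,30),KY,30))
c=r.read_camera("side");cv2.imwrite("pics/s2.png",cv2.resize(c["image"][200:400,240:440],None,fx=3,fy=3,interpolation=2))
# predicted collar corner & bar front edge pixels
E
```

```text
4.65 [-0.53978302  0.40804422 -0.46728423  0.84476408  0.50099556 -1.86526311] [ 0.48851432 -0.0358118   0.12385165] [ 0.01671893  0.34110656 -1.75891927] 0.04764484956034299
(array([ 0.0117, -0.0019,  0.0203]), array([ 0.0041, -0.0027, -0.0019]))
(array([ 0.0191, -0.002 ,  0.0333]), array([ 0.0041, -0.0027, -0.0019]))
```

View pics/s2.png

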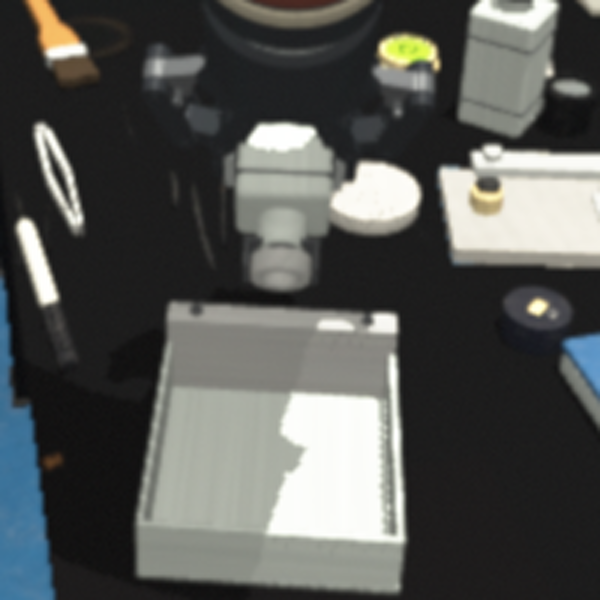

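The tipped bottle is centred on the bar, with the collar at crop pixel (280,270) just above the bar top at (280,315). I'll lower it slowly.

Call:
{"api": "play_rows", "payload": {"dp": [[0.006,-0.001,0.01],[0.01,-0.002,0.018],[0.012,-0.002,0.0205],[0.013,-0.002,0.022],[0.013,-0.002,0.022],[0.013,-0.002,0.022]], "dr": [[0,0,0],[0.004,-0.002,-0.001],[0.004,-0.002,-0.001],[0.004,-0.002,-0.001],[0.004,-0.002,-0.001],[0.004,-0.002,-0.001]], "jaw": [0,0,0,0,0,0]}}

```text
t: 5.3
tool_pos: [0.491, -0.0381, 0.0989]
tcp_rot: [0.207, -0.58, 0.773, 0.155]
force: [1.4, -0.5, -1.4]
width: 0.0474
finger_force: 62.1
```

Call:
{"api": "play_rows", "payload": {"dp": [[0.001,0,0.0017],[0.002,0,0.0035],[0.002,0,0.0035]], "dr": [[0,0,0],[0,0,0],[0,0,0]], "jaw": [0,0,0]}}

```text
t: 5.6
tool_pos: [0.4912, -0.0382, 0.0948]
tcp_rot: [0.207, -0.58, 0.773, 0.154]
force: [0.1, -0.0, 0.9]
width: 0.0475
finger_force: 62.3
```

Call:
{"api": "play_rows", "payload": {"dp": [[0.001,0,0.0017],[0.0015,0,0.0026],[0.0015,0,0.0026]], "dr": [[0,0,0],[0,0,0],[0,0,0]], "jaw": [0,0,0]}}

```text
t: 5.9
tool_pos: [0.491, -0.0381, 0.0916]
tcp_rot: [0.207, -0.58, 0.773, 0.155]
force: [1.0, -0.6, 1.5]
width: 0.0474
finger_force: 62.4
```

```bash
python3 - <<'E'
from h import *
from bench import r
o=r.observe()
print(o["t"],o["tool_pos"],o["force"],o["moment"])
c=r.read_camera("side");cv2.imwrite("pics/s3.png",cv2.resize(c["image"][240:380,260:400],None,fx=4,fy=4,interpolation=2))
E
```

```text
5.9 [ 0.49101371 -0.03812794  0.09162639] [ 1.00618894 -0.61246769  1.47745268] [-0.5955281   0.01939705 -0.02734132]
```

View pics/s3.png

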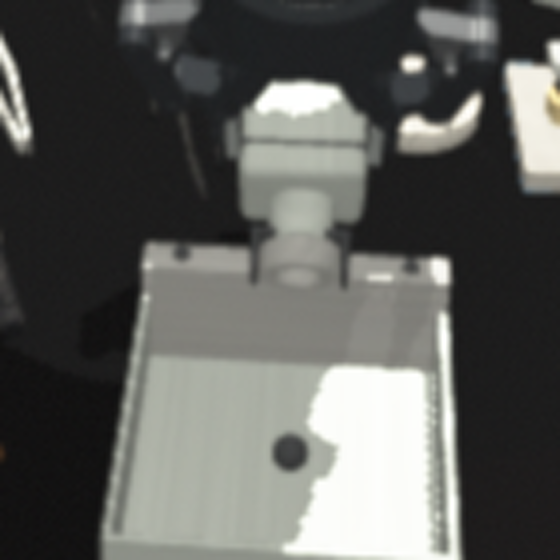

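The ball is in the tray, at crop pixel (290,452). I'll lift off and take the bottle back to where it lay.

Call:
{"api": "play_rows", "payload": {"dp": [[-0.005,0,-0.009],[-0.015,0,-0.026],[-0.03,0,-0.052],[-0.03,0,-0.052]], "dr": [[0,0,0],[0,0,0],[0,0,0],[0,0,0]], "jaw": [0,0,0,0]}}

```text
t: 6.35
tool_pos: [0.4922, -0.0386, 0.155]
tcp_rot: [0.208, -0.58, 0.773, 0.153]
force: [1.1, -0.1, -2.2]
width: 0.0471
finger_force: 62.2
```

```bash
python3 - <<'E'
from h import *
from bench import r
o=r.observe()
print(o["t"],o["tool_pos"],o["force"])
print(go(o,[.4804,.2503,.13],-108,0))
E
```

```text
6.35 [ 0.49219915 -0.03857901  0.15497147] [ 1.08708    -0.06080165 -2.23310724]
(array([-0.2252,  0.0925,  0.1579]), array([0.0026, 0.5225, 0.0306]))
```

Call:
{"api": "play_rows", "payload": {"dp": [[-0.033,0.013,0.022],[-0.066,0.026,0.044],[-0.1,0.04,0.068],[-0.132,0.053,0.09],[-0.165,0.067,0.114],[-0.2,0.082,0.14],[-0.225,0.0925,0.158],[-0.225,0.0925,0.158],[-0.225,0.0925,0.158],[-0.225,0.0925,0.158]], "dr": [[0,0.08,0.005],[0,0.16,0.01],[0,0.24,0.015],[0,0.32,0.02],[0,0.4,0.025],[0,0.48,0.03],[0.003,0.5225,0.0305],[0.003,0.5225,0.0305],[0.003,0.5225,0.0305],[0.003,0.5225,0.0305]], "jaw": [0,0,0,0,0,0,0,0,0,0]}}

```text
t: 7.35
tool_pos: [0.4784, 0.2499, 0.1269]
tcp_rot: [-0.001, -0.588, 0.809, 0.002]
force: [0.3, -0.2, -1.1]
width: 0.0472
finger_force: 62.0
```

```bash
python3 - <<'E'
from h import *
from bench import r
o=r.observe()
print(o["t"],o["tool_pos"],o["force"])
print(go(o,[.4804,.2503,.025],-108,0))
c=r.read_camera("side");cv2.imwrite("pics/s4.png",cv2.resize(c["image"][140:380,220:420],None,fx=2.5,fy=2.5,interpolation=2))
E
```

```text
7.35 [0.47843528 0.24990299 0.12688029] [ 0.29523125 -0.22124556 -1.06138933]
(array([-0.001 , -0.0022,  0.1019]), array([ 0.0047, -0.0001, -0.0007]))
```

View pics/s4.png

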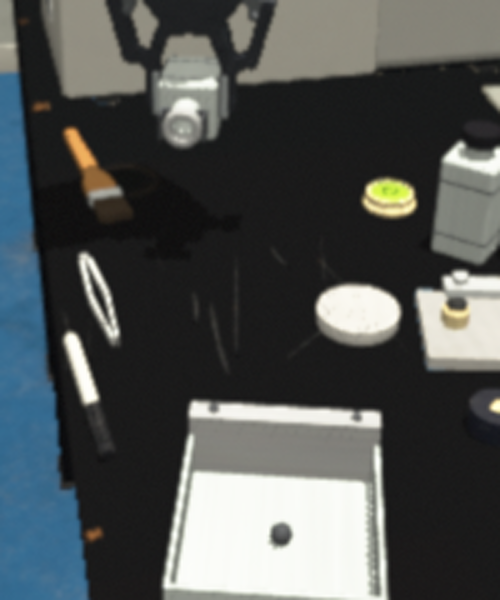

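The ball is resting on the tray floor at (281,533), and the bottle is level in the gripper at (187,100). I'll lower it and stop just above the table.

Call:
{"api": "play_rows", "payload": {"dp": [[0,0,0.03],[0,0,0.06],[0,0,0.085],[0,0,0.095],[0,0,0.099],[0,0,0.101],[0,0,0.101]], "dr": [[0,0,0],[0,0,0],[0.005,0,0],[0.005,0,0],[0.005,0,0],[0.005,0,0],[0.005,0,0]], "jaw": [0,0,0,0,0,0,0]}}

```text
t: 8.1
tool_pos: [0.4793, 0.251, 0.0271]
tcp_rot: [0.001, -0.588, 0.809, -0.0]
force: [-0.1, 0.0, -2.5]
width: 0.0474
finger_force: 62.1
```

Call:
{"api": "play_rows", "payload": {"dp": [[0,0,0.001],[0,0,0.002],[0,0,0.003],[0,0,0.003]], "dr": [[0,0,0],[0,0,0],[0,0,0],[0,0,0]], "jaw": [0,0,0,0]}}

```text
t: 8.5
tool_pos: [0.4789, 0.2512, 0.0238]
tcp_rot: [0.001, -0.588, 0.809, -0.0]
force: [-1.2, -0.8, 5.0]
width: 0.0474
finger_force: 62.6
```

Touching the table. Now I'll release and retreat upward.

Call:
{"api": "play_rows", "payload": {"dp": [[0,0,0],[0,0,0],[0,0,0],[0,0,0],[0,0,0],[0,0,0],[0,0,0],[0,0,-0.01],[0,0,-0.03],[0,0,-0.06],[0,0,-0.1],[0,0,-0.14],[0,0,-0.16],[0,0,-0.16]], "dr": [[0,0,0],[0,0,0],[0,0,0],[0,0,0],[0,0,0],[0,0,0],[0,0,0],[0,0,0],[0,0,0],[0,0,0],[0,0,0],[0,0,0],[0,0,0],[0,0,0]], "jaw": [100,100,100,100,100,100,100,100,100,100,100,100,100,100]}}

```text
t: 9.9
tool_pos: [0.4802, 0.2517, 0.1871]
tcp_rot: [0.004, -0.588, 0.809, -0.001]
force: [-0.1, -0.0, -0.5]
width: 0.0856
finger_force: 0.0
```

```bash
python3 - <<'E'
from h import *
from bench import r
o=r.observe()
print(o["t"],o["tool_pos"],o["force"],o["width"])
c=r.read_camera("side");cv2.imwrite("pics/s5.png",cv2.resize(c["image"][140:380,220:420],None,fx=2.5,fy=2.5,interpolation=2))
E
```

```text
9.9 [0.48016147 0.25165972 0.18712022] [-0.1344304  -0.04378082 -0.467134  ] 0.08564335287201467
```

View pics/s5.png

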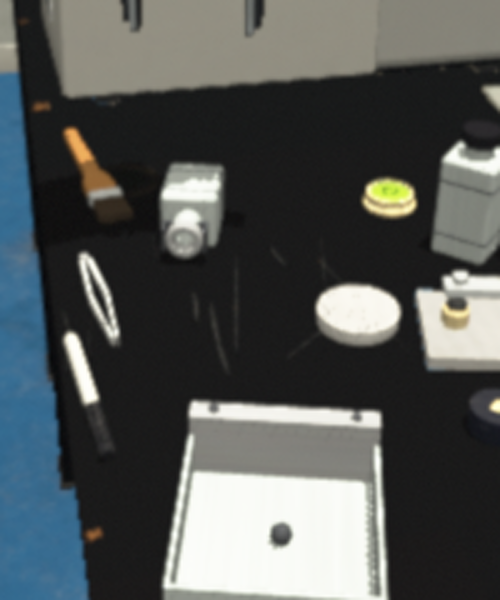

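The bottle lies on its side at (192,210), released and outside the tray, and the ball is in the tray at (281,533).

```bash
python3 -c "
from bench import r
print(r.hand_in())"
```

```text
the job is handed in; nothing more can be done
None
```

The ball dropped into the tray after tapping, the bottle is back on its side on the table beside the tray and released, and the job was handed in at about 10 s; no verdict was returned.

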